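# Pack the sound bearing cages into the carrier tray

## Task

Pack the three sound bearing cages, the closed steel rings, into the carrier tray: each one upright and flat on the floor of the round recess that matches its size, the large in the large, the medium in the medium, the small in the small. Set them down rather than dropping them. Leave the rejects, the ring with a piece broken out and the solid blank without a bore, and the V-block where they lie.

Things in the scene. Friction and masses are not known exactly. Their poses are not given: they have to be found in the camera images.
- cage_large: Sound bearing cage, large: a closed bare-steel ring standing with its axis upright, outer diameter 62 mm, open bore 48 mm, 32 mm tall, with dark window shapes round its outside (flush, look only). Loose, about 280 g. Origin: centre of its underside; z up along its axis. It is round, so yaw does not matter. Other things stand at least 95 mm off, centre to centre.
- cage_medium: Sound bearing cage, medium: a closed bare-steel ring standing with its axis upright, outer diameter 44 mm, open bore 32 mm, 32 mm tall, with dark window shapes round its outside (flush, look only). Loose, about 170 g. Origin: centre of its underside; z up along its axis. It is round, so yaw does not matter. Other things stand at least 95 mm off, centre to centre.
- cage_small: Sound bearing cage, small: a closed bare-steel ring standing with its axis upright, outer diameter 28 mm, open bore 18 mm, 32 mm tall, with dark window shapes round its outside (flush, look only). Loose, about 90 g. Origin: centre of its underside; z up along its axis. It is round, so yaw does not matter. Other things stand at least 95 mm off, centre to centre.
- nest_large: Large nest: fixed grey insert 90 x 90 x 12 mm with a dark-floored round recess, 78 mm diameter, 8 mm deep, in its middle. Origin: centre of its underside, 4 mm above the table; z up; recess floor 4 mm, rim 12 mm above the origin. The nests stand in a row in any order, 92 mm apart along their x, in one fixed aluminium tray 288 x 104 mm, rim 14 mm above the table.
- nest_medium: Medium nest: fixed grey insert 90 x 90 x 12 mm with a dark-floored round recess, 60 mm diameter, 8 mm deep, in its middle. Origin: centre of its underside, 4 mm above the table; z up; recess floor 4 mm, rim 12 mm above the origin. The nests stand in a row in any order, 92 mm apart along their x, in one fixed aluminium tray 288 x 104 mm, rim 14 mm above the table.
- nest_small: Small nest: fixed grey insert 90 x 90 x 12 mm with a dark-floored round recess, 44 mm diameter, 8 mm deep, in its middle. Origin: centre of its underside, 4 mm above the table; z up; recess floor 4 mm, rim 12 mm above the origin. The nests stand in a row in any order, 92 mm apart along their x, in one fixed aluminium tray 288 x 104 mm, rim 14 mm above the table.
- broken_cage: Reject look-alike: same steel ring as the large cage (outer diameter 62 mm, bore 48 mm, 32 mm tall) but with a 70 degree piece of its wall broken out, so that it is C-shaped from above. Loose. Not to be packed. Origin: centre of the ring at its underside; the gap is on its +x side.
- solid_blank: Unfinished look-alike: solid steel cylinder of the medium cage's outer size (44 mm diameter, 32 mm tall) with no bore (a flat full top), with the same dark window shapes outside. Loose. Not to be packed. Origin: centre of its underside.
- v_block: Bystander: dark steel V-block 50 x 50 mm, 36 mm tall, with a V groove along its x axis on top. Loose. Origin: centre of its underside.
- ring_gauge: Bystander: fixed grey bench gauge with a round chuck plate, about 160 x 200 mm with knob and dial, 92 mm tall, at the robot's right, beyond the blue tape. (Another fixed fixture, 115 mm tall, stands at the far left, beyond the other tape.) Origin: centre of its underside.
Mind the look-alikes: they are no part of the job. Leave any pink look-alike of the cage_medium alone.

How it is judged:
At the end, for the whole second after the job is handed in: Each cage stands upright (0.12 rad) in the nest of its own size, centre within 12 mm of the nest's, underside 1 to 7 mm above the nest's origin (floor at 4 mm), at rest; broken cage, solid blank and V-block within 15 mm of their start (horizontal distance between cage_large and nest_large below 0.012 m and z of cage_large in the frame of nest_large between 0.001 and 0.007 m and angle between each of cage_large, cage_medium, cage_small's own z axis and vertical below 0.12 rad and linear speed of each of cage_large, cage_medium, cage_small below 0.02 m/s and angular speed of each of cage_large, cage_medium, cage_small below 0.2 rad/s and horizontal distance between cage_medium and nest_medium below 0.012 m and z of cage_medium in the frame of nest_medium between 0.001 and 0.007 m and horizontal distance between cage_small and nest_small below 0.012 m and z of cage_small in the frame of nest_small between 0.001 and 0.007 m and distance of each of broken_cage, solid_blank, v_block from where it was at the start of the episode below 0.015 m); the robot touches nothing.
It fails at once if a reject (broken cage or solid blank) or the V-block is moved more than 15 mm from where it lay (distance of any of broken_cage, solid_blank, v_block from where it was at the start of the episode above 0.015 m).
It fails at once if a cage is let fall: in free fall with its underside more than 40 mm above the table ((height (world z) of cage_large above 0.04 m and linear speed of cage_large above 0.3 m/s and contact force between anything else and cage_large below 0.01 N) or (height (world z) of cage_medium above 0.04 m and linear speed of cage_medium above 0.3 m/s and contact force between anything else and cage_medium below 0.01 N) or (height (world z) of cage_small above 0.04 m and linear speed of cage_small above 0.3 m/s and contact force between anything else and cage_small below 0.01 N)).
It also fails if it takes over 96 s, if anything falls off the work surface, if the arm or the gripper's body presses on something with over 40 N, if the wrist force passes 120 N, or if a joint passes its speed limit or range.

## Robot

A 7-joint arm with a two-finger parallel gripper is mounted at the origin on the work surface. World frame = base frame: x ahead of the robot, y to its left, z up, the work surface at z = 0. Lengths are in m, angles in rad, forces in N, time in s.
With the tool pointing down it reaches from about 0.35 to 0.9 m from the base axis. Payload 8.1 kg.
Tool frame: the origin (TCP) lies midway between the tips of the shut fingers; the grasp point (between the pads) lies 19 mm behind it (manip.grasp_offset is the distance from the TCP to the grasp point, in m); z points along the fingers, y is the line along which they close (so a half turn about z gives the same grasp; the last joint's range is limited). The gripper opens to 85 mm and grips with 20 to 120 N. Pads are 22 mm wide; open, the fingers measure 114 mm over their backs; the gripper's body (76 mm by 85 mm) begins 54 mm behind the grasp point. The pads swing forward as they close: fully open they stand 13 mm farther back than shut.
Start: joints at [-1.215, 0.434, 0.025, 1.573, -0.012, 1.134, -0.075], TCP at [0.277, 0.56, 0.231] pointing down, gripper open.
Joint ranges: [-2.62, 2.62], [-0.44, 2.09], [-1.27, 1.32], [0.08, 2.57], [-1.32, 4.46], [0.12, 2], [-2.74, 2.74]. Speed limits (rad/s): [2.22, 2.22, 3.01, 3.01, 3.14, 3.14, 3.14].

## Interface

Orientations are given as a unit quaternion [x, y, z, w].
In Python, from rig import manip gives the robot as it stands. Calls block until the motion is done:
- manip.move_ptp(position, orientation): joint-space move of the TCP to a pose.
- manip.move_l(position, frame=None, max_speed=0.15, threshold=None): straight line of the TCP; frame=None keeps the orientation; max_speed is the mean speed in m/s. With threshold (N) it stops when the force on the tool has changed by that much, and returns True; else False.
- manip.set_joints(angles): joint-space move.
- manip.command_gripper(opening, grip_force=None): opening from 0.0 (shut) to 1.0 (fully open); grip_force is the grip in N (None keeps the last); returns when the fingers have stopped.
- manip.dwell(seconds).
- manip.ik(position, orientation): joint angles nearest the present ones, or None.
- manip.read_state(): the state.
- manip.capture(name): name is "scene" or "top" or "wrist"; returns the picture (400x640x3 uint8, blue, green, red); there is no depth.
- manip.camera_model(name): a dict with "K" (3x3 intrinsics, pixels), "position" and "rotation" of the camera in the world. Camera axes: x right, y down, z forward; pixel columns grow to the right and rows downward; lengths in m; the calibration is good to about 2 mm. A picture is of the moment at which its call begins: read the wrist's pose just before it. camera_model takes no time and is no camera call; for the wrist camera it gives the pose at the moment of the call.
A pose or a line that the arm cannot do raises manip.MotionError and nothing moves.
- manip.finish_job(): hands the job in; it is judged then, once.
The state is a dict: "t": time; "joint_positions": joint angles; "qd": joint speeds; "effort": joint torques, N m; "ee_pos": TCP position; "tool_rot": TCP orientation; "ft_force": force on the tool from outside, world axes, zero at the start; "moment": the same for the moment, N m; "grip_width": opening from 0.0 (shut) to 1.0 (fully open); "grip_force": force on a finger pad.
Only numpy, scipy, OpenCV 4.12 (cv2) and the standard library are available. Lean on these libraries where they do the work, as an engineer would, in place of code of your own. Each camera call takes 0.05 s, during which the arm holds its last target. There are 200 camera calls.

## Working session

There is one attempt and no reset: what is moved stays moved. The work goes in short steps, each a Python script; the robot and the scene stay as the last script left them, time stands still between calls to the robot, and variables do not carry over. Pictures are saved under pics/ and viewed, at most 14 in all, crops included, and the job is handed in when it is done.

```bash
ls; mkdir -p pics; python3 - <<'E'
from rig import manip
import cv2
for n in("top","scene"):
    cv2.imwrite(f"pics/{n}0.png",manip.capture(n))
    m=manip.camera_model(n);print(n,m)
s=manip.read_state();print(s['t'],s['tool_rot'],manip.grasp_offset)
E
```

```text
pics
top {'K': array([[362.84014291,   0.        , 321.86540625],
       [  0.        , 362.84014291, 199.57201114],
       [  0.        ,   0.        ,   1.        ]]), 'position': array([ 0.31680686, -0.12300051,  1.16724433]), 'rotation': array([-0.70156839,  0.70798612, -0.05561908,  0.05885545])}
scene {'K': array([[442.95019164,   0.        , 311.10467454],
       [  0.        , 442.95019164, 198.54189412],
       [  0.        ,   0.        ,   1.        ]]), 'position': array([ 1.09824919, -0.28459901,  0.93435694]), 'rotation': array([ 0.75746162,  0.58231194, -0.18061917, -0.23354101])}
0.1 [ 2.27430019e-01  9.73794147e-01 -7.32091423e-04 -9.94380709e-05] 0.0187
```

View pics/top0.png

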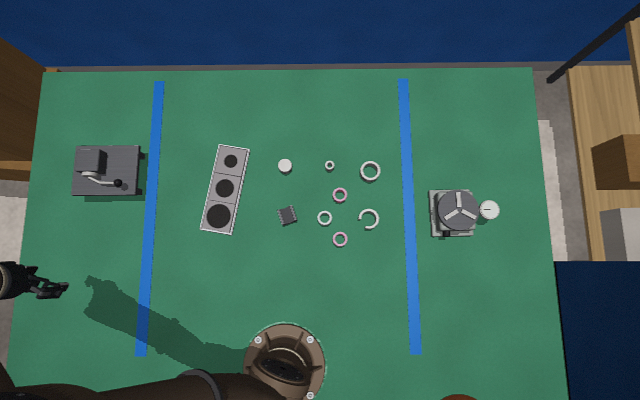

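View pics/scene0.png

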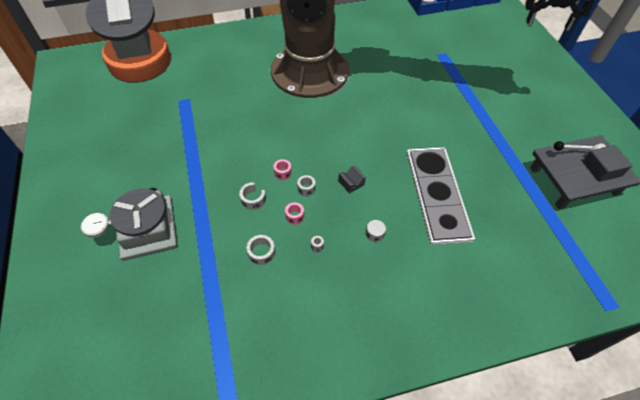

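```bash
cat >h.py <<'E'
import numpy as np,cv2
from rig import manip
from scipy.spatial.transform import Rotation as R
def cast(m,uv,z):
    """pixel -> point on the plane at height z"""
    d=R.from_quat(m['rotation']).apply(np.linalg.inv(m['K'])@[*uv,1])
    return (m['position']+d*(z-m['position'][2])/d[2])
def project(m,p):
    c=m['K']@R.from_quat(m['rotation']).inv().apply(np.subtract(p,m['position'])); return c[:2]/c[2]
def down(a):
    """tool down with closing line (tool y) at angle a from world x (mod pi)"""
    y=np.array([np.cos(a),np.sin(a),0]);z=np.array([0,0,-1.]);x=np.cross(y,z)
    return R.from_matrix(np.c_[x,y,z]).as_quat()
E
python3 - <<'E'
from h import *
m=manip.camera_model("top");im=cv2.imread("pics/top0.png")
for n,uv,z in [("large",(370,171),.032),("medium",(324,218),.032),("small",(329,165),.032),("broken",(369,218),.032),("blank",(285,166),.032),("vb",(288,215),.036),("pink1",(340,195),.032),("pink2",(340,239),.032),("nS",(231,161),.008),("nM",(225,188),.008),("nL",(218,216),.008)]:
    print(n,cast(m,uv,z).round(3))
cv2.imwrite("pics/crop0.png",cv2.resize(im[135:255,195:395],None,fx=4,fy=4,interpolation=cv2.INTER_CUBIC))
E
```

```text
large [ 0.594 -0.274  0.032]
medium [ 0.444 -0.125  0.032]
small [ 0.615 -0.143  0.032]
broken [ 0.442 -0.266  0.032]
blank [ 0.613 -0.001  0.032]
vb [ 0.454 -0.012  0.036]
pink1 [ 0.517 -0.176  0.032]
pink2 [ 0.377 -0.174  0.032]
nS [0.638 0.18  0.008]
nM [0.548 0.197 0.008]
nL [0.456 0.216 0.008]
```

View pics/crop0.png

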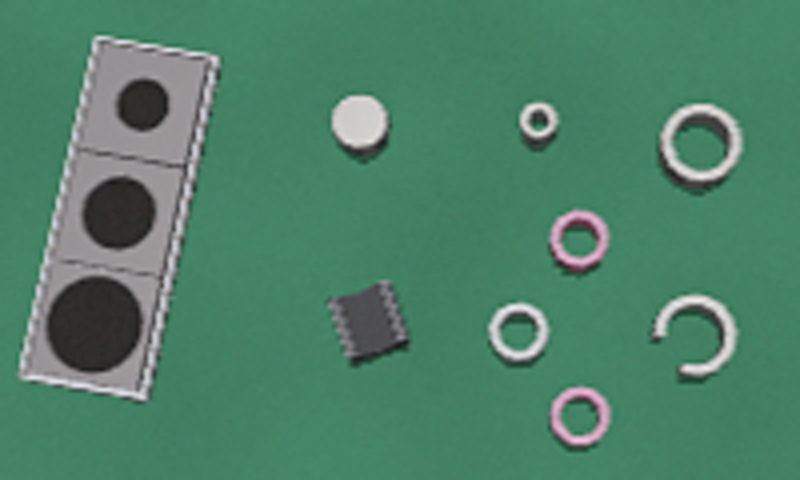

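Candidates in the top view:
- Closed steel rings: large (370,171), medium (324,218), small (329,165).
- Look-alikes: broken C (369,218), solid blank (285,166), pink rings (340,195) and (340,239).
- V-block at (288,215).
- Nests: small (231,161), medium (225,188), large (218,216).

I choose the three closed, bare-steel rings. Next comes a closer look with the wrist camera, nests first, then the cages.

```bash
python3 - <<'E'
from h import *
import pickle
D={}
q=down(np.pi/2)
for n,p in [("nest",(.548,.197,.30)),("medium",(.444,-.125,.25)),("large",(.594,-.274,.25)),("small",(.615,-.143,.25))]:
    if n=="nest": p=(.50,.2,.33)
    manip.move_ptp(p,q); manip.dwell(.2)
    m=manip.camera_model("wrist"); im=manip.capture("wrist"); D[n]=(m,im)
    print(n,m['position'].round(3),manip.read_state()['ee_pos'].round(4),manip.read_state()['t'])
pickle.dump(D,open("D.pkl","wb"))
v=lambda n:cv2.resize(D[n][1],(400,250))
cv2.imwrite("pics/w1.png",np.vstack([np.hstack([v("nest"),v("medium")]),np.hstack([v("large"),v("small")])]))
E
```

```text
nest [0.421 0.201 0.473] [0.4998 0.2007 0.3298] 1.95
medium [ 0.366 -0.124  0.393] [ 0.4445 -0.1243  0.2501] 3.4833
large [ 0.515 -0.273  0.393] [ 0.5939 -0.2729  0.2507] 4.5917
small [ 0.536 -0.144  0.393] [ 0.6147 -0.1445  0.2501] 5.4333
```

View pics/w1.png

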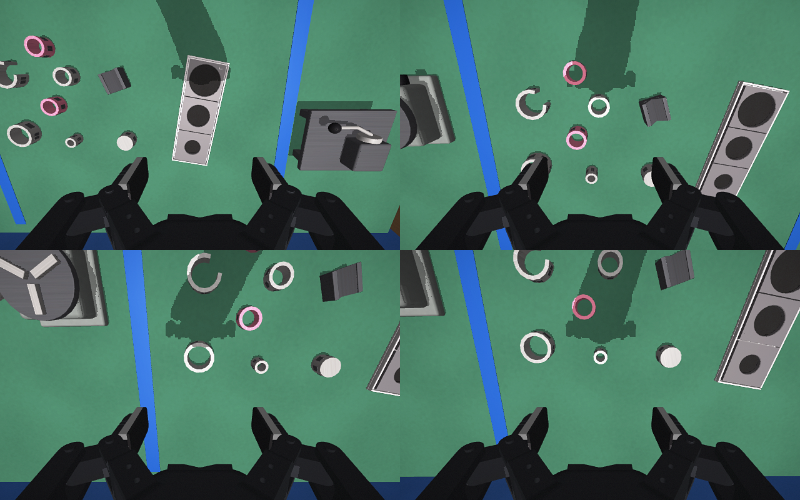

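Wrist views, as a 2x2 mosaic at reduced scale:
- Nests (205,80), (198,116) and (191,147) in the first tile.
- Medium ring (599,106), large ring (199,357) and small ring (600,357) in their own tiles. All three are closed and grey.

Next I fit ellipses at full resolution.

```bash
python3 - <<'E'
from h import *
import pickle,json
D=pickle.load(open("D.pkl","rb"));P={}
def fit(m,im,p,z,kind,dia):
    hsv=cv2.cvtColor(im,cv2.COLOR_BGR2HSV)
    mask=((hsv[...,1]<60)&(hsv[...,2]>125)) if kind=="ring" else (hsv[...,2]<75)
    u=project(m,[*p,z])
    cs,_=cv2.findContours(mask.astype(np.uint8),cv2.RETR_EXTERNAL,cv2.CHAIN_APPROX_NONE)
    cs=[c for c in cs if cv2.contourArea(c)>60]
    best=min(cs,key=lambda c:np.hypot(*(np.mean(c[:,0],0)-u)))
    e=cv2.fitEllipse(best); s=(m['position'][2]-z)/m['K'][0,0]*1e3
    x=cast(m,e[0],z)[:2]; print(kind,u.round(0),np.round(e[0],1),"axes mm",np.round(np.array(e[1])*s,1),"pos",x.round(4)); return x.tolist()
for n,p in [("medium",(.444,-.125)),("large",(.594,-.274)),("small",(.615,-.143))]:
    P[n]=fit(*D[n],p,.032,"ring",0)
for n,p in [("nS",(.638,.18)),("nM",(.548,.197)),("nL",(.456,.216))]:
    P[n]=fit(*D["nest"],p,.012,"nest",0)
a,b,c=[np.array(P[k]) for k in("nS","nM","nL")];print(np.linalg.norm(a-b),np.linalg.norm(b-c))
json.dump(P,open("P.json","w"))
E
```

```text
ring [319. 169.] [317.7 170.8] axes mm [41.5 43. ] pos [ 0.447  -0.1261]
ring [318. 169.] [318.1 172. ] axes mm [58.5 60.9] pos [ 0.598  -0.2741]
ring [321. 169.] [320.3 171.4] axes mm [26.8 27.3] pos [ 0.6178 -0.1435]
nest [307. 234.] [307.5 235.2] axes mm [34.7 37.8] pos [0.6394 0.1803]
nest [317. 185.] [316.9 184.9] axes mm [53.9 56. ] pos [0.548  0.1968]
nest [329. 128.] [327.4 128. ] axes mm [78.9 80.8] pos [0.4559 0.2133]
0.09290079881397136 0.09349501489631644
```

```bash
cat >>h.py <<'E'
import json
def pack(name,nest,zg,open_after=0.75):
    P=json.load(open("P.json"));(x,y),(u,v)=P[name],P[nest]
    S=manip.read_state
    manip.command_gripper(1.0)
    manip.move_ptp((x,y,.10),down(np.pi/2))
    print("down hit",manip.move_l((x,y,zg),max_speed=.1,threshold=8),S()['ee_pos'].round(4))
    manip.command_gripper(0.0,40); s=S(); print("grip",s['grip_width'],s['grip_force'])
    z0=s['ee_pos'][2]
    manip.move_l((x,y,.13),max_speed=.12)
    print("held",S()['grip_width'],S()['grip_force'])
    manip.move_l((u,v,.13),max_speed=.2); manip.dwell(.2)
    manip.move_l((u,v,z0+.012),max_speed=.1)
    f0=S()['ft_force']
    hit=manip.move_l((u,v,z0+.0065),max_speed=.02,threshold=4)
    s=S();print("place hit",hit,"dz",s['ee_pos'][2]-z0,(s['ft_force']-f0).round(1))
    w=s['grip_width']
    manip.command_gripper(min(1,w+.15)); manip.dwell(.2)
    manip.move_l((u,v,.15),max_speed=.12)
    manip.command_gripper(1.0)
    print("t",S()['t'])
E
python3 - <<'E'
from h import *
pack("small","nS",.011)
manip.move_l((.55,.2,.30),max_speed=.2);manip.dwell(.2)
cv2.imwrite("pics/s1.png",manip.capture("wrist"))
E
```

```text
down hit False [ 0.6183 -0.1437  0.0116]
grip 0.3181473981592776 39.42750871181488
held 0.3114852911458344 39.369282592087984
place hit True dz 0.008005390348234054 [-1.4 -0.2  6.8]
t 14.7917
```

View pics/s1.png

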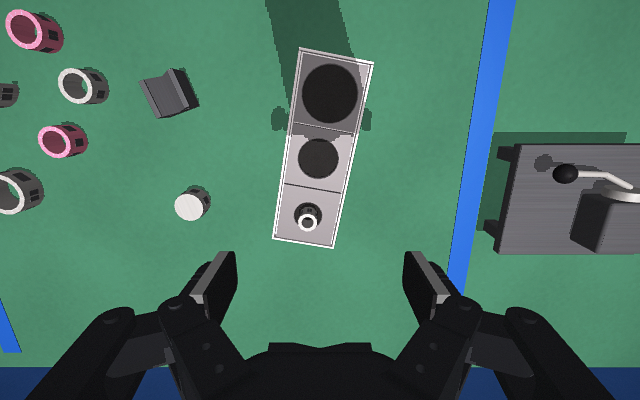

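The small cage stands upright in the small nest at (307,221), with contact at 8 mm as expected. Now the medium and large cages.

```bash
python3 - <<'E'
from h import *
pack("medium","nM",.009)
pack("large","nL",.006)
manip.move_l((.46,.2,.33),max_speed=.2);manip.dwell(.3)
m=manip.camera_model("wrist");im=manip.capture("wrist")
cv2.imwrite("pics/s2.png",im); cv2.imwrite("pics/t2.png",manip.capture("top"))
E
```

```text
down hit False [ 0.4474 -0.1262  0.0094]
grip 0.505824682309426 39.35298051685095
held 0.5072931114315574 40.81161707639694
place hit True dz 0.008099201949352701 [-1.9 -0.2  9.4]
t 26.15
down hit False [ 0.5985 -0.2745  0.0067]
grip 0.7165774260149151 43.62394772004336
held 0.7122204071203371 43.88737544766627
place hit True dz 0.007881081610687075 [-0.1 -0.   9.4]
t 37.2083
```

View pics/s2.png

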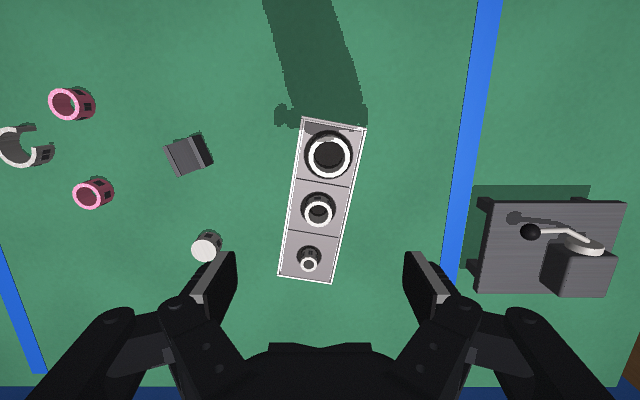

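All three cages stand in their nests: large (328,156), medium (319,211) and small (309,262). Each touched down 8 mm above its table height, which is the recess floor. The rejects and the V-block lie where they were, so I hand in.

```bash
python3 -c "
from rig import manip
print(manip.finish_job())"
```

```text
the job is handed in; nothing more can be done
None
```

The large, medium and small cages are each set down upright in their matching nests, the rejects and V-block were not touched, and the job was handed in at about 40 s of the 96 s allowed; no verdict was returned.

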